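Press a specimen carrier home against its sprung plunger

ROBOT

A 7-joint arm with a two-finger parallel gripper is mounted at the origin on the work surface. World frame = base frame: x ahead of the robot, y to its left, z up, the work surface at z = 0. Lengths are in m, angles in rad, forces in N, time in s.
With the tool pointing down it reaches from about 0.4 to 0.85 m from the base axis. Payload 4.5 kg.
Tool frame: the origin (TCP) lies between the finger pads; the fingertips stand 25 mm ahead of it and the grasp point (between the pads) lies 6 mm ahead of it (r.tips_ahead is the distance from the TCP to the fingertips, in m); z points along the fingers, y is the direction in which the jaws open and shut (so a half turn about z gives the same grasp; the last joint's range is limited). The gripper opens to 88 mm and grips with 3 to 60 N. Pads are 18 mm wide; open, the fingers measure 123 mm over their backs; the gripper's body (75 mm by 187 mm) begins 45 mm behind the grasp point.
Start: joints at [-1.082, 0.689, -0.195, 1.565, 0.157, 0.902, -0.215], TCP at [0.275, 0.561, 0.264] pointing down, gripper open.
Joint ranges: [-3.01, 3.01], [-0.46, 2.08], [-1.47, 1.51], [0.13, 2.56], [-1, 4.14], [0.04, 2.09], [-2.66, 2.66]. Speed limits (rad/s): [2.57, 2.57, 3.14, 3.14, 3.14, 3.14, 3.14].

INTERFACE

Orientations are given as a unit quaternion [x, y, z, w].
In Python, from plant import r, imaging gives the robot as it stands.
- The arm moves only by the tool send_rows, never from a script. Its argument "moves" is one flat list of numbers, 6 for each row, row after row: the shift along the tool's x, y, z in m, then the turn, a rotation vector about the tool's x, y, z in degrees. A call has exactly 5 rows; each row is the pose to reach, as a shift and turn from the pose measured when the call began, along the tool's axes at that moment; what a row does not reach only later rows make up. A row lasts 1/12 s, in which the tool goes at most 41.7 mm and 7.16 degrees, less where a joint would pass 70% of its speed; a pose out of reach is approached as far as the arm can. A call with a gripper value outside its range is refused whole. "claw" is the closure, from -1 (fully open) to 1 (shut), so that 0 is half open, set as the call begins (left out, the last holds). The fingers move at their own pace and stop on an object; "grip_force" is the grip in N (left out, the last holds). Time passes only in rows, so rows that repeat a pose let the fingers close, or fill a call up. It gives the time, the measured TCP pose, the force and the opening at its end, in the units of the state.
- r.get_state(): the state, without advancing time (a new reading comes with each control period).
- imaging.snapshot(name): name is "side" or "top" or "wrist"; returns a dict with "image" (420x560x3 uint8, red, green, blue), "depth" (420x560 float32, m along the optical axis (not along the pixel's ray), 0 where there is no reading), "mtx" (3x3 intrinsics, pixels), "D" ([k1, k2, p1, p2, k3] as OpenCV has them; the pictures are not rectified), "rvec" (rotation vector, rad) and "tvec" (3), from world to camera coordinates, as OpenCV has them. Camera axes: x right, y down, z forward; pixel columns grow to the right and rows downward; lengths in m; the calibration is good to about 2 mm. A picture is of the moment at which its call begins.
- r.finish_job(): hands the job in, once; it reports no verdict.
Trained networks look in a picture, given as the dict that the camera call returned (one of the last four; its "shot" number tells which), for a name from the list of things; names that differ only in an ending like _2 or _b are one class to them, and where a whole thing is asked for, a point or a joint stands for the part that bears it (a point fixed in the world has none). Each returns a list of dicts, best first, with "score" (0 to 1); they miss things now and then, are a little off and sometimes report something else, mostly with a low value. They report only what shows in the picture. A call takes as long as a camera call.
- imaging.look_for(query, picture): "box" ([centre column, centre row, width, height] as shares, 0 to 1, of the picture: columns of its width, rows of its height, round what is visible of it).
- imaging.silhouettes(query, picture): "pixels" (420x560 bool, what is visible of it) and "box" ([centre column, centre row, width, height] as shares, 0 to 1, of the picture: columns of its width, rows of its height, round what is visible of it).
- imaging.pinpoint(query, picture): "point" ([column, row] as shares, 0 to 1, of the picture: columns of its width, rows of its height: a listed point, or the origin of a listed thing).
The state is a dict: "clock": time; "q": joint angles; "qd": joint speeds; "joint_torque": joint torques, N m; "tool_pos": TCP position; "eef_rot": TCP orientation; "contact_force": force on the tool from outside, world axes, zero at the start; "moment": the same for the moment, N m; "opening": opening from 0.0 (shut) to 1.0 (fully open).
Only numpy, scipy, OpenCV 4.12 (cv2) and the standard library are available. Lean on these libraries where they do the work, as an engineer would, in place of code of your own. Each camera call takes 0.05 s, during which the arm holds its last target.

TASK

Slide the clear guard of the loading fixture wide open by its orange handle, then set the blue specimen carrier flat in the fixture's channel, in front of the brass plunger. Push it along the channel, without ramming it, until the plunger is pressed in and the carrier's end bears firmly on the red stops, and finish while still holding it pressed there against the spring: do not let go. Leave the guard open, and leave the white spare carrier and the amber jar where they are.

Things in the scene. Friction and masses are not known exactly. Their poses are not given: they have to be found in the camera images.
- nest (a point): Point on the channel floor of the fixture, 12 mm above the bench. x = push direction along the channel, to plunger and stops; y = left of it, the way the guard opens; z up. Channel centred on y = 0, 60 mm wide, cheeks 10 mm high. Stop faces at x = +30 mm, free plunger tip at x = +15 mm. Load the carrier with its grip point at about x = -34 mm; pressed home it is at x = +2 mm.
- fixture: Black loading fixture, fixed to the bench; base 176 x 300 x 12 mm. Origin on the bench under point nest, same axes. The channel runs from x = -75 to +29 mm. Two rails for the guard run on posts along y at x = -83 and +83 mm (10 mm thick, tops 68 mm above the bench); an end wall stands at y = -77 mm, its top 52 mm above the bench.
- stop: The two red hard-stop posts beside the plunger, at y = -21 and +21 mm in the nest's axes, each 16 mm wide, 44 mm high above the channel floor, faces at nest x = +30 mm. Body origin: on the bench under point nest, same axes.
- plunger (a joint): Travel of the brass sprung plunger (14 mm thick, axis 28 mm above the channel floor), m: 0 = fully out, tip 15 mm proud of the stops; 0.015 = pressed in level with the stop faces. Spring: about 3 N when fully out, 9 N at 0.015. It pushes the carrier back if that is let go.
- guard (a joint): Opening of the clear flat sliding guard that covers the channel (170 x 140 x 8 mm, its top 76 mm above the bench), m: 0 = shut, 0.14 = fully open at its end stop; moves along nest +y; about 1.5 N friction, stays where left.
- guard_handle (a point): Grip point of the orange rib handle on top of the guard, 100 mm above the bench. The rib is 14 mm thick (along its y), 60 mm long (along its x) and stands 34 mm over the guard's top face; the point is 24 mm over that face. Axes parallel to the nest's; when the guard is shut it is over the nest (x = 0, y = 0).
- carrier_grip (a point): Grip point of the loose blue carrier: on its upright centre line, 34 mm above its underside. Aluminium foot 56 (x) x 52 (y) x 12 mm high, on it a blue block 56 (x) x 36 (y) x 38 mm, 50 mm high in all; black disc in its top. Grip the block across y (36 mm); x goes along the channel, either end first. Starts upright on the bench right of the fixture, at either of two places.
- carrier: The same blue carrier, 0.2 to 0.4 kg; origin at the centre of its underside, same axes as its grip point.
- spare: White spare carrier, same shape and size, at the other of the two places; leave it alone. Origin at the centre of its underside.
- jar: Amber specimen jar with white cap, 44 mm across, 65 mm high; leave it alone. Origin at the centre of its underside.

How it is judged:
On the way, in this order (a step that is already met when the one before it is completed fails the run):
1. the guard is slid wide open (value of joint guard above 0.12 m), for 0.2 s.
2. the blue carrier stands flat in the channel, in front of the plunger (y of carrier_grip in the frame of nest between -0.012 and 0.012 m and z of carrier_grip in the frame of nest between 0.028 and 0.04 m and angle between carrier_grip's own z axis and vertical below 0.12 rad and angle between the x axis of carrier_grip and the x axis of nest, either way round below 0.15 rad and x of carrier_grip in the frame of nest between -0.065 and -0.002 m), for 0.1 s.
3. the carrier has pushed the plunger in and bears on the stops (y of carrier_grip in the frame of nest between -0.012 and 0.012 m and z of carrier_grip in the frame of nest between 0.028 and 0.04 m and angle between carrier_grip's own z axis and vertical below 0.12 rad and angle between the x axis of carrier_grip and the x axis of nest, either way round below 0.15 rad and value of joint plunger above 0.013 m and x of carrier_grip in the frame of nest above -0.002 m and contact force between carrier and stop above 1 N), for 0.3 s.
At the end, for the whole second after the job is handed in: The blue carrier is flat in the channel (12 mm off centre, 6 mm in height, 0.12 rad tilt, 0.15 rad in line), bears on the red stops with over 1 N, plunger in over 13 mm, fingers bearing on it with over 1 N, still; guard open over 120 mm (all of step 3 and value of joint guard above 0.12 m and contact force between the fingers and carrier above 1 N and linear speed of carrier below 0.01 m/s); the arm keeps its last pose, push and grip.
It fails at once if the carrier is rammed on the stops with more than 80 N (contact force between carrier and stop above 80 N).
It fails at once if the spare carrier is moved more than 25 mm or tipped (distance of spare from where it was at the start of the episode above 0.025 m or angle between spare's own z axis and vertical above 0.5 rad).
It fails at once if the jar is moved more than 25 mm or tipped (distance of jar from where it was at the start of the episode above 0.025 m or angle between jar's own z axis and vertical above 0.5 rad).
It also fails if it takes over 64 s, if anything falls off the work surface, if the arm or the gripper's body presses on something with over 40 N, if the wrist force passes 120 N, or if a joint passes its speed limit or range.

## Working session

There is one attempt and no reset: what is moved stays moved. The work goes in short steps, Python scripts to look and compute and a tool call to move; the robot and the scene stay as the last step left them, time stands still between calls to the robot, and variables do not carry over. Pictures are saved under pics/ and viewed, and the job is handed in when it is done.

Besides the shell and the picture viewer there is one more tool, called after "Request:" in YAML: its name, and indented under it one key for each argument. send_rows: Moves the arm, as the interface text tells. Its arguments: {"type":"object","properties":{"moves":{"type":"array"},"claw":{"type":"number"},"grip_force":{"type":"number"}},"required":["moves"]}

```bash
ls; mkdir -p pics; python3 - <<'E'
from plant import r, imaging
import cv2,numpy as np
s=r.get_state(); print(s['clock'],s['tool_pos'],s['eef_rot'],s['opening'])
for n in ['top','side']:
    p=imaging.snapshot(n); np.savez('pics/'+n+'0.npz',**{k:v for k,v in p.items()})
    cv2.imwrite(f'pics/{n}0.png',p['image'][:,:,::-1])
    for q in ['fixture','guard_handle','carrier','spare','jar','stop','guard','nest','carrier_grip']:
        try:
            l=imaging.pinpoint(q,p)[:2]; print(n,q,[(np.round(np.array(d['point'])*[560,420],1),round(d['score'],2)) for d in l])
        except Exception as e: print(q,e)
E
```

```text
pics
0.0 [0.27431687 0.56094239 0.26293817] [ 2.25376837e-01  9.74271261e-01 -8.79658282e-04 -1.32569461e-04] 1.0018499852922018
top fixture [(array([186. , 223.2]), 0.77)]
top guard_handle [(array([168. , 221.3]), 0.83)]
top carrier [(array([408.6, 272.6]), 0.68)]
top spare [(array([398.3, 215.5]), 0.62)]
top jar [(array([359.3, 131.9]), 0.6)]
top stop []
guard it knows: carrier, carrier_grip, fixture, guard_handle, jar, nest, spare, stop
top nest []
top carrier_grip [(array([411.8, 272.5]), 0.84)]
side fixture [(array([215.3, 195.1]), 0.92)]
side guard_handle [(array([205.5, 155.1]), 0.76)]
side carrier [(array([304.2, 357.2]), 0.8)]
side spare [(array([347.5, 313.2]), 0.91)]
side jar [(array([345. , 310.9]), 0.7), (array([375.6, 244.8]), 0.64)]
side stop []
guard it knows: carrier, carrier_grip, fixture, guard_handle, jar, nest, spare, stop
side nest [(array([211.4, 192.6]), 0.88), (array([303.6, 353.8]), 0.56)]
side carrier_grip [(array([307.4, 340.9]), 0.85)]
```

View pics/top0.png

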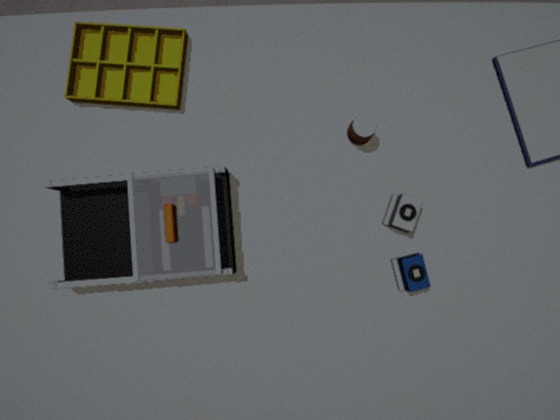

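View pics/side0.png

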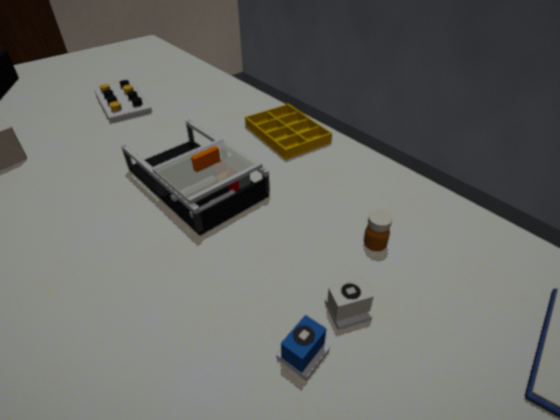

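```bash
cat > h.py <<'E'
import numpy as np,cv2
def cam(p):
    R,_=cv2.Rodrigues(np.array(p['rvec'],float)); t=np.array(p['tvec'],float).ravel(); return R,t
def atz(p,uv,z):
    uv=np.array(uv,float).reshape(-1,1,2); R,t=cam(p)
    n=cv2.undistortPoints(uv,np.array(p['mtx'],float),np.array(p['D'],float)).reshape(-1,2)
    d=np.c_[n,np.ones(len(n))]@R; c=-R.T@t
    return c+d*((z-c[2])/d[:,2])[:,None]
def cloud(p,mask=None):
    d=p['depth']; m=d>0
    if mask is not None: m&=mask
    v,u=np.nonzero(m); R,t=cam(p)
    n=cv2.undistortPoints(np.c_[u,v].astype(float).reshape(-1,1,2),np.array(p['mtx'],float),np.array(p['D'],float)).reshape(-1,2)
    X=np.c_[n,np.ones(len(n))]*d[v,u][:,None]
    return (X-t)@R,u,v
def proj(p,X):
    return cv2.projectPoints(np.array(X,float).reshape(-1,3),np.array(p['rvec'],float),np.array(p['tvec'],float),np.array(p['mtx'],float),np.array(p['D'],float))[0].reshape(-1,2)
E
python3 - <<'E'
from h import *
T=dict(np.load('pics/top0.npz')); S=dict(np.load('pics/side0.npz'))
for n,p in(('T',T),('S',S)):
    R,t=cam(p); print(n,'cam',-R.T@t)
print('handle',atz(T,[168,221.3],.1),atz(S,[205.5,155.1],.1))
print('carr grip',atz(T,[411.8,272.5],.034),atz(S,[307.4,340.9],.034))
print('spare',atz(T,[398.3,215.5],0),atz(S,[347.5,313.2],0))
print('jar',atz(T,[359.3,131.9],0),atz(S,[375.6,244.8],0))
print('fixture',atz(T,[186,223.2],0),atz(S,[215.3,195.1],0), atz(S,[211.4,192.6],.012))
for n,p in(('T',T),('S',S)):
    hsv=cv2.cvtColor(p['image'],cv2.COLOR_RGB2HSV)
    X,u,v=cloud(p)
    for nm,lo,hi in(('orange',(5,150,120),(16,255,255)),('blue',(100,120,60),(125,255,255))):
        m=cv2.inRange(hsv,lo,hi)>0
        k=m[v,u]; Y=X[k]
        zr=(.08,.13) if nm=='orange' else (.03,.07)
        yy=(Y[:,2]>zr[0])&(Y[:,2]<zr[1])&(Y[:,0]>.2)
        Y=Y[yy]; print(n,nm,len(Y),Y.min(0) if len(Y) else '',Y.max(0) if len(Y) else '')
        top=Y[Y[:,2]>np.percentile(Y[:,2],60)-.004] 
        print(' top z',np.median(top[:,2]),cv2.minAreaRect(top[:,:2].astype(np.float32)*1000))
E
```

```text
T cam [ 0.51893654 -0.13970964  0.83728728]
S cam [ 0.26659682 -0.55260935  0.50848936]
handle [[0.55672775 0.04207598 0.1       ]] [[0.55375662 0.04041079 0.1       ]]
carr grip [[ 0.46421449 -0.34864626  0.034     ]] [[ 0.46772503 -0.35478663  0.034     ]]
spare [[ 0.5620861  -0.33761492  0.        ]] [[ 0.56100764 -0.3448558   0.        ]]
jar [[ 0.71251474 -0.27433497  0.        ]] [[ 0.70666577 -0.27672376  0.        ]]
fixture [[0.5577635  0.03501246 0.        ]] [[0.55923322 0.03550507 0.        ]] [[0.55049593 0.03411196 0.012     ]]
T orange 0  Traceback (most recent call last):
  File "<stdin>", line 19, in <module>
    return _quantile_unchecked(
        a, q, axis, out, overwrite_input, method, keepdims, weights)
    return _ureduce(a,
                    func=_quantile_ureduce_func,
    ...<5 lines>...
                    overwrite_input=overwrite_input,
                    method=method)
    r = func(a, **kwargs)
    result = _quantile(arr,
                       quantiles=q,
    ...<2 lines>...
                       out=out,
                       weights=wgt)
    slices_having_nans = np.isnan(arr[-1, ...])
                                  ~~~^^^^^^^^^
IndexError: index -1 is out of bounds for axis 0 with size 0
```

```bash
python3 - <<'E'
from h import *
T=dict(np.load('pics/top0.npz')); S=dict(np.load('pics/side0.npz'))
a=cv2.convertScaleAbs(T['image'],alpha=1.6)[150:300,40:240]; cv2.imwrite('pics/c1.png',cv2.resize(a,None,fx=4,fy=4,interpolation=cv2.INTER_CUBIC)[:,:,::-1])
a=cv2.convertScaleAbs(T['image'],alpha=1.6)[185:305,370:450]; a=cv2.resize(a,None,fx=5,fy=5,interpolation=cv2.INTER_CUBIC)
b=cv2.convertScaleAbs(S['image'],alpha=1.6)[270:390,260:400-20];b=cv2.resize(b,None,fx=3,fy=5*1.0,interpolation=cv2.INTER_CUBIC)
cv2.imwrite('pics/c2.png',np.hstack([a,b])[:,:,::-1])
for n,p,bx in(('T',T,(150,195,180,250)),('S',S,(180,140,230,180))):
    im=p['image'].astype(int); m=(im[:,:,0]>im[:,:,2]+60)&(im[:,:,1]<im[:,:,0]*.75)
    mm=np.zeros_like(m); mm[bx[1]:bx[3],bx[0]:bx[2]]=1; m&=mm
    X,u,v=cloud(p,m); print(n,m.sum(),np.median(X,0),np.percentile(X,[5,95],axis=0))
    ys,xs=np.nonzero(m); print(cv2.minAreaRect(np.c_[xs,ys].astype(np.float32)))
    m=(im[:,:,2]>im[:,:,0]+40); m[:,450:]=0
    X,u,v=cloud(p,m); print('blue',m.sum(),np.median(X,0))
E
```

```text
T 307 [0.55367198 0.03849927 0.10949045] [[0.5281625  0.03301243 0.10716871]
 [0.57971103 0.04431056 0.11175138]]
((168.7537841796875, 222.5532989501953), (37.404701232910156, 8.122163772583008), 85.91438293457031)
blue 460 [ 0.46841165 -0.34914588  0.04929783]
S 423 [0.5491159  0.03188316 0.09980404] [[0.52419604 0.02917578 0.08321028]
 [0.57565547 0.04089365 0.11011641]]
((205.6836395263672, 157.919677734375), (15.746453285217285, 29.48880958557129), 66.37062072753906)
blue 791 [ 0.45309838 -0.35655458  0.04936594]
```

View pics/c1.png

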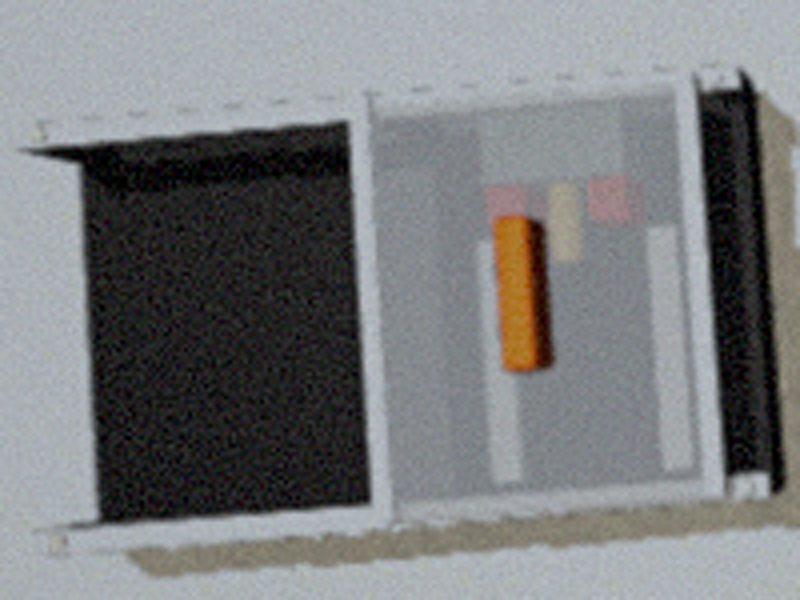

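View pics/c2.png

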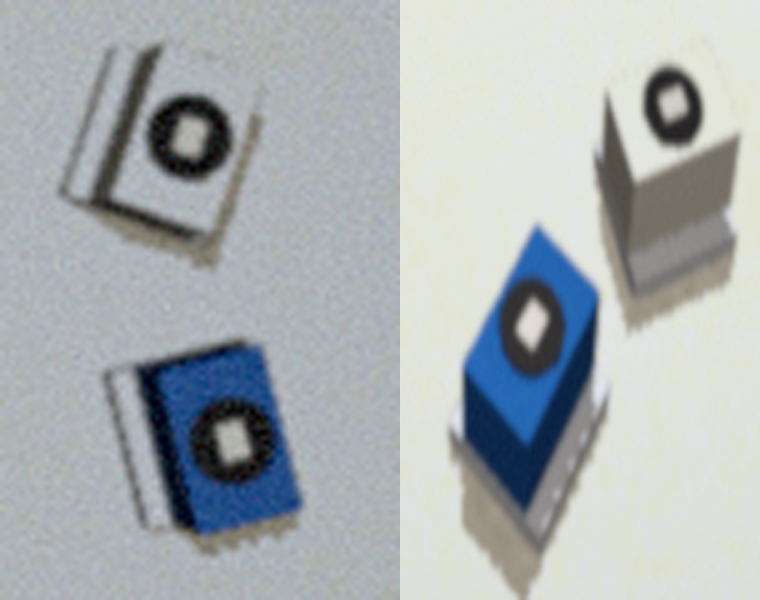

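```bash
python3 - <<'E'
from h import *
T=dict(np.load('pics/top0.npz')); S=dict(np.load('pics/side0.npz'))
f=lambda l,k,o:np.array(l)/k+np.array(o)-.5+.5/k
def rep(name,l,z,k,o):
    W=atz(T,f(l,k,o),z); print(name,np.round(W,4).tolist()); return W
def ang(a,b): d=b-a; return np.degrees(np.arctan2(d[1],d[0]))
H=rep('handle',[(497,218),(530,216),(537,370),(503,370)],.110,4,(40,150)); print(H.mean(0),ang(H[3],H[0]),ang(H[2],H[1]))
A=rep('rail-',[(60,552),(768,497)],.068,4,(40,150)); print(ang(A[1],A[0])-90)
B=rep('rail+',[(30,120),(720,66)],.068,4,(40,150)); print(ang(B[1],B[0])-90)
C=rep('stops',[(505,196),(608,190)],.056,4,(40,150)); print(ang(C[1],C[0])-90,C.mean(0))
C=rep('carr',[(158,362),(262,345),(300,507),(197,533)],.05,5,(370,185)); print(C.mean(0),ang(C[3],C[0]),ang(C[2],C[1]),ang(C[1],C[0])-90,np.linalg.norm(C[1]-C[0]),np.linalg.norm(C[3]-C[0]))
C=rep('spare',[(158,42),(265,70),(210,240),(105,205)],.05,5,(370,185)); print(C.mean(0),ang(C[3],C[0]),ang(C[2],C[1]))
C=rep('disc',[(232,441),(190,138)],.05,5,(370,185))
g=lambda l:np.array([[(x-400)/3+260,y/5+270] for x,y in l])-.3
c=atz(S,g([(536,224),(599,297),(526,446),(463,362),(532,327)]),.05);print('sidecarr',c,c[:4].mean(0),ang(c[2],c[1]),ang(c[3],c[0]))
E
```

```text
handle [[0.5826, 0.0458, 0.11], [0.5831, 0.0331, 0.11], [0.5243, 0.0309, 0.11], [0.5246, 0.0439, 0.11]]
[0.55367121 0.03840921 0.11      ] 1.8357157811189762 2.110768713782928
rail- [[0.4553, 0.2366, 0.068], [0.4719, -0.0513, 0.068]]
3.2925890281176464
rail+ [[0.6316, 0.2505, 0.068], [0.6459, -0.0348, 0.068]]
2.870661694597217
stops [[0.5963, 0.0562, 0.056], [0.5977, 0.0136, 0.056]]
1.881704826286196 [0.59703913 0.03490024 0.056     ]
carr [[0.4911, -0.3279, 0.05], [0.4957, -0.3626, 0.05], [0.4424, -0.3732, 0.05], [0.435, -0.3387, 0.05]]
[ 0.46605595 -0.35060294  0.05      ] 10.878557570036723 11.131763707997063 7.539867332359961 0.03504458681546453 0.05721059477099047
spare [[0.5967, -0.3322, 0.05], [0.5865, -0.3676, 0.05], [0.5307, -0.3468, 0.05], [0.5432, -0.3123, 0.05]]
[ 0.5642878  -0.33972231  0.05      ] -20.33748947308916 -20.460509653402156
disc [[0.4646, -0.3514, 0.05], [0.5646, -0.3415, 0.05]]
sidecarr [[ 0.48531497 -0.32967808  0.05      ]
 [ 0.49180377 -0.36433679  0.05      ]
 [ 0.43876602 -0.37533585  0.05      ]
 [ 0.43293185 -0.34079664  0.05      ]
 [ 0.46281209 -0.35214007  0.05      ]] [ 0.46220415 -0.35253684  0.05      ] 11.716029598949117 11.983447776838055
```

```bash
cat > plan.py <<'E'
from scipy.spatial.transform import Rotation as Ro
import numpy as np
# tool down with tool y at world angle (yaw+90): tool x = -(nest x) direction... 
def down(yaw):
    a=np.radians(yaw)
    y=np.array([-np.sin(a),np.cos(a),0]); z=np.array([0,0,-1.]); x=np.cross(y,z)
    return Ro.from_matrix(np.c_[x,y,z])
def plan(s,pos,yaw):
    Rc=Ro.from_quat(s['eef_rot']); p=np.array(s['tool_pos'])
    cands=[down(yaw),down(yaw+180)]
    rel=min([Rc.inv()*c for c in cands],key=lambda q:q.magnitude())
    d=Rc.inv().apply(np.array(pos)-p)
    print('t',round(s['clock'],2),'pos',np.round(p,4),'shift mm',np.round(d*1000,1),'rot',np.round(rel.as_rotvec(degrees=True),2),'F',np.round(s['contact_force'],1),'op',round(s['opening'],3))
E
cat > go.py <<'E'
import sys; from plant import r; from plan import plan
a=[float(v) for v in sys.argv[1:]]; plan(r.get_state(),a[:3],a[3])
E
python3 go.py 0.5535 0.038 0.2 2.8
```

```text
t 0.9 pos [0.2745 0.5615 0.2637] shift mm [-480.6 -347.8   63.7] rot [  0.     0.   -28.86] F [0.2 0.3 0.9] op 1.0
```

Request:
send_rows:
  moves: [-0.032,-0.023,0.004,0,0,-5.8,-0.064,-0.046,0.008,0,0,-11.6,-0.096,-0.069,0.012,0,0,-17.4,-0.128,-0.092,0.016,0,0,-23.2,-0.16,-0.115,0.02,0,0,-28.9]
  claw: -1

```text
clock: 1.32
tool_pos: [0.3684, 0.3864, 0.2437]
eef_rot: [-0.028, 1.0, 0.0, 0.0]
contact_force: [1.6, -0.8, 0.2]
opening: 0.998
```

```bash
python3 go.py 0.5535 0.038 0.2 2.8
```

```text
t 1.32 pos [0.3684 0.3864 0.2437] shift mm [-165.6 -358.1   43.7] rot [0.02 0.03 0.36] F [ 1.6 -0.8  0.2] op 0.998
```

Request:
send_rows:
  moves: [-0.018,-0.036,0.004,0,0,0,-0.036,-0.072,0.008,0,0,0,-0.054,-0.108,0.012,0,0,0,-0.072,-0.144,0.016,0,0,0,-0.09,-0.18,0.02,0,0,0]

```text
clock: 1.73
tool_pos: [0.4691, 0.2099, 0.2238]
eef_rot: [-0.028, 1.0, 0.0, 0.001]
contact_force: [0.8, 0.3, -0.2]
opening: 1.001
```

Request:
send_rows:
  moves: [-0.018,-0.036,0.004,0,0,0,-0.034,-0.072,0.008,0,0,0,-0.05,-0.108,0.012,0,0,0,-0.064,-0.14,0.016,0,0,0,-0.076,-0.17,0.02,0,0,0]

```text
clock: 2.15
tool_pos: [0.5555, 0.0416, 0.2036]
eef_rot: [-0.027, 1.0, 0.0, 0.001]
contact_force: [0.1, 0.0, 0.5]
opening: 0.998
```

```bash
python3 go.py 0.5535 0.038 0.2 2.8; python3 - <<'E'
from plant import r, imaging
import cv2,numpy as np
from h import *
p=imaging.snapshot('wrist'); np.savez('pics/w1.npz',**p)
cv2.imwrite('pics/w1.png',p['image'][:,:,::-1])
R,t=cam(p); print(-R.T@t)
for q in ['guard_handle','nest','stop','fixture']:
    l=imaging.pinpoint(q,p)[:2]
    for d in l: print(q,d['score'],atz(p,np.array(d['point'])*[560,420],{'guard_handle':.1,'nest':.012}.get(q,0)))
E
```

```text
t 2.15 pos [0.5555 0.0416 0.2036] shift mm [ 2.2 -3.5  3.6] rot [-0.    0.11  0.25] F [0.1 0.  0.5] op 0.998
[0.48798084 0.03744257 0.32370611]
fixture 0.64 [[0.55400281 0.03208218 0.        ]]
```

View pics/w1.png

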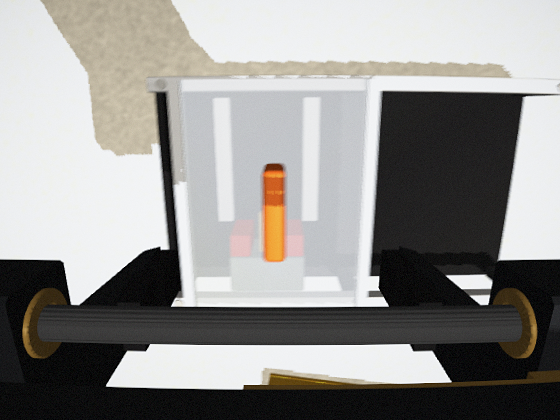

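```bash
python3 - <<'E'
from h import *
p=dict(np.load('pics/w1.npz'))
im=p['image'].astype(int); m=(im[:,:,0]>im[:,:,2]+100)&(im[:,:,1]<im[:,:,0]*.75); m[280:]=0
ys,xs=np.nonzero(m)
# top face brighter
for rows in [(210,220),(230,240),(250,258)]:
    k=(ys>=rows[0])&(ys<rows[1]); print(rows,xs[k].min(),xs[k].max())
    a=atz(p,[[xs[k].min()-.5,rows[0]],[xs[k].max()+.5,rows[0]]],.11); print(a,a.mean(0))
print(xs.min(),xs.max(),ys.min(),ys.max())
print(atz(p,[(275,262),(275,206)],.11))
# cheeks, floor lines z=.022
print(atz(p,[(213,98),(222,220),(231,98),(234,220),(303,98),(302,220),(321,98),(318,220)],.022).round(4))
# stops tops front edges z .056
print(atz(p,[(229,256),(252,256),(279,256),(303,256)],.056).round(4))
E
```

```text
(210, 220) 264 284
[[0.54778299 0.03078024 0.11      ]
 [0.54711655 0.04358224 0.11      ]] [0.54744977 0.03718124 0.11      ]
(230, 240) 264 284
[[0.56064152 0.03129815 0.11      ]
 [0.55996299 0.04429826 0.11      ]] [0.56030225 0.03779821 0.11      ]
(250, 258) 264 284
[[0.57391554 0.03182896 0.11      ]
 [0.57322419 0.04503866 0.11      ]] [0.57356986 0.03843381 0.11      ]
263 284 170 261
[[0.5817095  0.03946064 0.11      ]
 [0.54489452 0.03766831 0.11      ]]
[[ 0.4815 -0.0162  0.022 ]
 [ 0.5833 -0.0077  0.022 ]
 [ 0.4808 -0.0018  0.022 ]
 [ 0.5828  0.0028  0.022 ]
 [ 0.4779  0.0557  0.022 ]
 [ 0.5797  0.0618  0.022 ]
 [ 0.4771  0.0701  0.022 ]
 [ 0.579   0.0757  0.022 ]]
[[0.6022 0.0032 0.056 ]
 [0.6012 0.0215 0.056 ]
 [0.6001 0.0429 0.056 ]
 [0.5991 0.0619 0.056 ]]
```

Request:
send_rows:
  moves: [0.001,-0.002,0.025,0,0,0.2,0.002,-0.0035,0.05,0,0,0.2,0.002,-0.0035,0.075,0,0,0.2,0.002,-0.0035,0.09,0,0,0.2,0.002,-0.0035,0.097,0,0,0.2]

```text
clock: 2.82
tool_pos: [0.5509, 0.0438, 0.1052]
eef_rot: [-0.028, 1.0, 0.001, -0.001]
contact_force: [-0.3, 0.3, 0.8]
opening: 0.999
```

Request:
send_rows:
  moves: [0,0,0,0,0,0,0,0,0,0,0,0,0,0,0,0,0,0,0,0,0,0,0,0,0,0,0,0,0,0]
  claw: 1
  grip_force: 20

```text
clock: 3.23
tool_pos: [0.5516, 0.044, 0.1062]
eef_rot: [-0.028, 1.0, 0.001, -0.0]
contact_force: [-0.3, -0.3, -0.3]
opening: 0.645
```

Request:
send_rows:
  moves: [0,0,0,0,0,0,0,0,0,0,0,0,0,0,0,0,0,0,0,0,0,0,0,0,0,0,0,0,0,0]

```text
clock: 3.65
tool_pos: [0.5515, 0.0439, 0.1062]
eef_rot: [-0.028, 1.0, 0.001, -0.0]
contact_force: [-0.7, -0.5, 0.0]
opening: 0.268
```

```bash
python3 go.py 0.5465 0.178 0.106 2.8
```

```text
t 3.65 pos [0.5515 0.0439 0.1062] shift mm [ -2.4 134.2   0.6] rot [ 0.15 -0.    0.38] F [-0.7 -0.5  0. ] op 0.268
```

Request:
send_rows:
  moves: [0,0,0,0,0,0,0,0,0,0,0,0,0,0,0,0,0,0,0,0,0,0,0,0,0,0,0,0,0,0]

```text
clock: 4.07
tool_pos: [0.5515, 0.0436, 0.1062]
eef_rot: [-0.028, 1.0, 0.001, -0.0]
contact_force: [0.8, -1.6, -0.5]
opening: 0.158
```

```bash
python3 go.py 0.5465 0.178 0.106 2.8; python3 - <<'E'
from plant import r, imaging
import cv2
p=imaging.snapshot('wrist')
cv2.imwrite('pics/w2.png',p['image'][:,:,::-1])
E
```

```text
t 4.07 pos [0.5515 0.0436 0.1062] shift mm [ -2.4 134.4   0.5] rot [ 0.13 -0.01  0.37] F [ 0.8 -1.6 -0.5] op 0.158
```

View pics/w2.png

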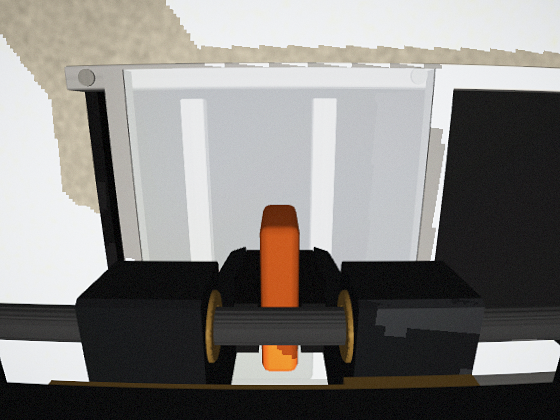

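Request:
send_rows:
  moves: [0,0.01,0,0,0,0,0,0.025,0,0,0,0,0,0.04,0,0,0,0,0,0.055,0,0,0,0,0,0.07,0,0,0,0]

```text
clock: 4.53
tool_pos: [0.5474, 0.1148, 0.1062]
eef_rot: [-0.028, 1.0, 0.001, -0.0]
contact_force: [0.9, -1.5, -1.8]
opening: 0.156
```

Request:
send_rows:
  moves: [0,0.015,0,0,0,0,0,0.03,0,0,0,0,0,0.042,0,0,0,0,0,0.052,0,0,0,0,0,0.058,0,0,0,0]

```text
clock: 4.95
tool_pos: [0.5441, 0.1723, 0.1062]
eef_rot: [-0.028, 1.0, -0.0, -0.001]
contact_force: [2.3, -11.6, 3.1]
opening: 0.157
```

```bash
python3 go.py 0.5465 0.178 0.106 2.8
```

```text
t 4.95 pos [0.5441 0.1723 0.1062] shift mm [-2.7  5.6  0.2] rot [-0.05 -0.06  0.41] F [  2.3 -11.6   3.1] op 0.157
```

Request:
send_rows:
  moves: [0,0,0,0,0,0,0,0,0,0,0,0,0,0,0,0,0,0,0,0,0,0,0,0,0,0,0,0,0,0]
  claw: 0

```text
clock: 5.37
tool_pos: [0.544, 0.1724, 0.1062]
eef_rot: [-0.028, 1.0, -0.0, -0.001]
contact_force: [-0.3, 0.8, 0.2]
opening: 0.492
```

Request:
send_rows:
  moves: [0,0,0,0,0,0,0,0,-0.02,0,0,0,0,0,-0.05,0,0,0,0,0,-0.08,0,0,0,0,0,-0.11,0,0,0]

```text
clock: 5.78
tool_pos: [0.5437, 0.1723, 0.2173]
eef_rot: [-0.028, 1.0, -0.0, -0.001]
contact_force: [0.4, 0.2, -0.4]
opening: 0.498
```

```bash
python3 go.py 0.5 -0.1 0.22 6; python3 - <<'E'
from plant import r, imaging
import cv2,numpy as np
for n in ['wrist','top']:
    p=imaging.snapshot(n); np.savez(f'pics/{n}3.npz',**p)
    cv2.imwrite(f'pics/{n}3.png',p['image'][:,:,::-1])
p=dict(np.load('pics/top3.npz'))
a=cv2.convertScaleAbs(p['image'],alpha=1.6)[150:300,40:240]; cv2.imwrite('pics/c3.png',cv2.resize(a,None,fx=4,fy=4,interpolation=cv2.INTER_CUBIC)[:,:,::-1])
E
```

```text
t 5.78 pos [0.5437 0.1723 0.2173] shift mm [  58.9 -269.4   -2.5] rot [-0.01 -0.13 -2.79] F [ 0.4  0.2 -0.4] op 0.498
```

View pics/wrist3.png

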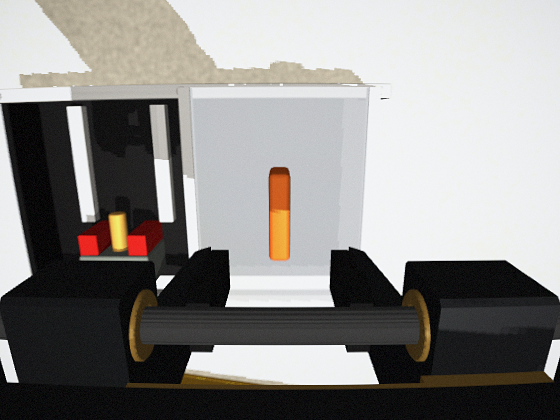

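View pics/c3.png

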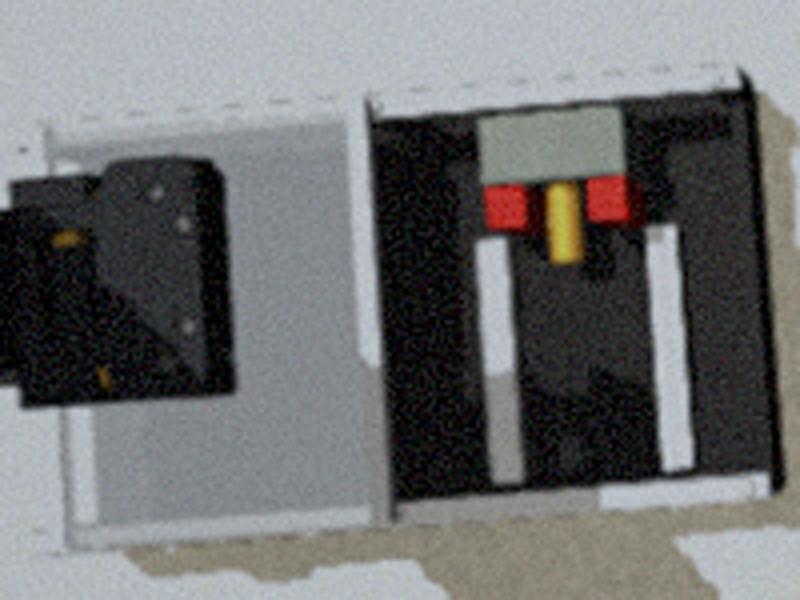

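```bash
python3 - <<'E'
from h import *
T=dict(np.load('pics/top3.npz')); W=dict(np.load('pics/wrist3.npz'))
f=lambda l:np.array(l)/4+np.array((40,150))-.375
def rep(n,p,l,z):
    w=atz(p,l,z); print(n,w.round(4).tolist()); return w
rep('T cheeks in L/R near far',T,f([(523,482),(508,238),(664,470),(648,226)]),.022)
rep('T stop front',T,f([(487,230),(528,227),(591,223),(631,219)]),.056)
rep('T stop tip',T,f([(551,262),(582,261)]),.046)
a=cv2.convertScaleAbs(W['image'],alpha=1)[80:300,0:230]; cv2.imwrite('pics/c4.png',cv2.resize(a,None,fx=2.7,fy=2.7,interpolation=cv2.INTER_CUBIC)[:,:,::-1])
E
```

```text
T cheeks in L/R near far [[0.4777, 0.0581, 0.022], [0.5816, 0.0635, 0.022], [0.4815, -0.0021, 0.022], [0.5853, 0.0033, 0.022]]
T stop front [[0.5825, 0.0637, 0.056], [0.5833, 0.0468, 0.056], [0.5843, 0.0208, 0.056], [0.5856, 0.0043, 0.056]]
T stop tip [[0.5694, 0.0397, 0.046], [0.5695, 0.0267, 0.046]]
```

View pics/c4.png

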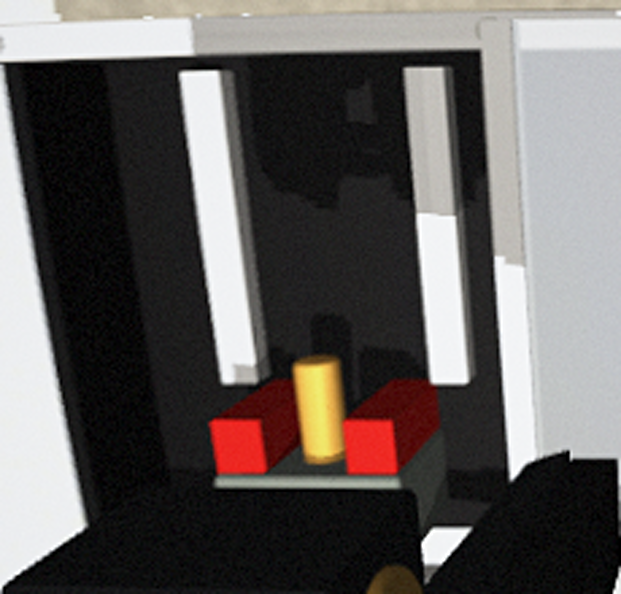

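```bash
python3 - <<'E'
from h import *
W=dict(np.load('pics/wrist3.npz'))
g=lambda l:np.array(l)/2.7+np.array((0,80))-.3
a=atz(W,g([(222,70),(259,380),(403,67),(430,383)]),.022); print(a.round(4).tolist())
print(atz(W,g([(211,421),(262,419),(346,419),(393,419)]),.056).round(4).tolist())
E
python3 go.py 0.4645 -0.3515 0.2 11
```

```text
[[0.4796, -0.0013, 0.022], [0.5821, 0.0037, 0.022], [0.4765, 0.0573, 0.022], [0.5798, 0.0632, 0.022]]
[[0.585, 0.0049, 0.056], [0.5834, 0.0213, 0.056], [0.5818, 0.0479, 0.056], [0.5809, 0.0626, 0.056]]
t 5.88 pos [0.5467 0.1738 0.2208] shift mm [ 111.2 -520.    18.3] rot [ 0.15  0.43 -7.83] F [ 0.1 -0.1 -0.1] op 0.499
```

Request:
send_rows:
  moves: [0.008,-0.038,0,0,0,-2,0.016,-0.076,0,0,0,-4,0.024,-0.114,0,0,0,-6,0.032,-0.152,0,0,0,-8,0.04,-0.19,0,0,0,-8]
  claw: -1

```text
clock: 6.3
tool_pos: [0.5162, -0.0199, 0.2192]
eef_rot: [-0.098, 0.995, 0.002, 0.003]
contact_force: [-0.0, -0.5, -0.3]
opening: 0.855
```

```bash
python3 go.py 0.4645 -0.3515 0.2 11
```

```text
t 6.3 pos [ 0.5162 -0.0199  0.2192] shift mm [ 115.7 -315.1   17.7] rot [0.14 0.38 0.28] F [-0.  -0.5 -0.3] op 0.855
```

Request:
send_rows:
  moves: [0.012,-0.035,0.002,0,0,0,0.024,-0.07,0.004,0,0,0,0.036,-0.105,0.006,0,0,0,0.048,-0.14,0.008,0,0,0,0.06,-0.175,0.01,0,0,0]

```text
clock: 6.72
tool_pos: [0.4906, -0.205, 0.2076]
eef_rot: [-0.098, 0.995, 0.002, 0.003]
contact_force: [0.5, -0.9, -0.7]
opening: 0.998
```

```bash
python3 go.py 0.4645 -0.3515 0.2 11
```

```text
t 6.72 pos [ 0.4906 -0.205   0.2076] shift mm [  54.3 -138.6    6.8] rot [0.18 0.32 0.27] F [ 0.5 -0.9 -0.7] op 0.998
```

Request:
send_rows:
  moves: [0.013,-0.034,0.002,0,0,0,0.027,-0.068,0.004,0.1,0.2,0.2,0.04,-0.1,0.006,0.2,0.3,0.3,0.05,-0.128,0.007,0.2,0.3,0.3,0.054,-0.1385,0.007,0.2,0.3,0.3]

```text
clock: 7.13
tool_pos: [0.4618, -0.3568, 0.1983]
eef_rot: [-0.092, 0.996, -0.001, -0.001]
contact_force: [0.2, -0.3, -0.5]
opening: 1.001
```

```bash
python3 - <<'E'
from plant import r, imaging
import cv2,numpy as np
from h import *
p=imaging.snapshot('wrist'); np.savez('pics/w5.npz',**p)
cv2.imwrite('pics/w5.png',p['image'][:,:,::-1])
a=p['image'][130:330,160:400]; cv2.imwrite('pics/c5.png',cv2.resize(a,None,fx=3,fy=3,interpolation=cv2.INTER_CUBIC)[:,:,::-1])
for d in imaging.pinpoint('carrier_grip',p)[:2]: print(d['score'],d['point'],atz(p,np.array(d['point'])*[560,420],.034))
E
python3 go.py 0.4645 -0.3515 0.2 11
```

```text
0.82 [0.5098, 0.4738] [[ 0.4623935  -0.35265544  0.034     ]]
t 7.23 pos [ 0.4633 -0.3535  0.1988] shift mm [-1.6  1.7 -1.2] rot [-0.01 -0.05 -0.31] F [0.7 0.7 0.6] op 0.999
```

View pics/c5.png

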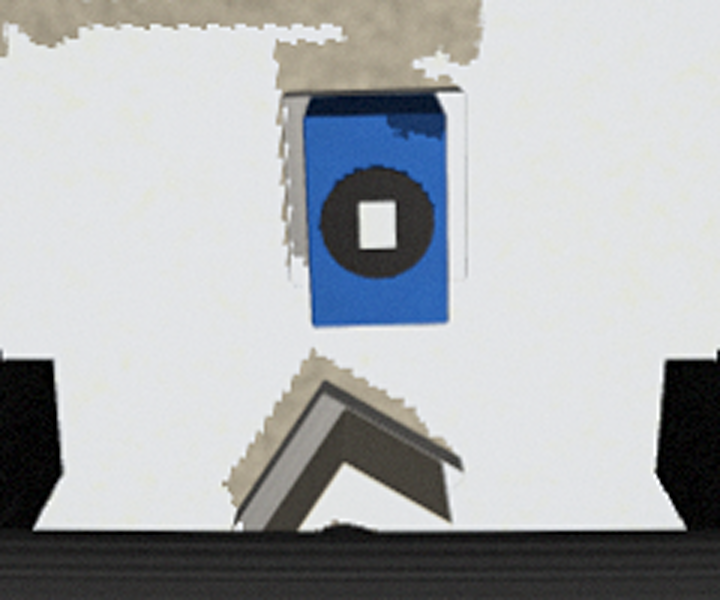

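```bash
python3 - <<'E'
from h import *
p=dict(np.load('pics/w5.npz'))
g=lambda l:np.array(l)/3+np.array((160,130))-.33
a=atz(p,g([(304,114),(444,114),(448,322),(313,326),(378,223)]),.05); print(a.round(4).tolist(),a[:4].mean(0))
for i,j in((0,3),(1,2)): d=a[j]-a[i]; print(np.degrees(np.arctan2(d[1],d[0])),np.linalg.norm(d))
for i,j in((0,1),(3,2)): d=a[j]-a[i]; print(np.degrees(np.arctan2(d[1],d[0]))-90,np.linalg.norm(d))
E
python3 go.py 0.463 -0.3520 0.04 11.8
```

```text
[[0.4384, -0.376, 0.05], [0.4321, -0.3418, 0.05], [0.4853, -0.3298, 0.05], [0.4928, -0.3642, 0.05], [0.4625, -0.3527, 0.05]] [ 0.46217438 -0.35296273  0.05      ]
12.154109646006408 0.055663066230010584
12.719044900120673 0.05457499476495285
10.505118159998688 0.03471223330405687
12.303434730788823 0.03523607741490721
t 7.23 pos [ 0.4633 -0.3535  0.1988] shift mm [ -0.2   1.5 158.8] rot [-0.01 -0.05 -1.11] F [0.7 0.7 0.6] op 0.999
```

Request:
send_rows:
  moves: [0.0005,0.0005,0.03,0,0,-1.2,0.001,0.001,0.06,0,0,-1.2,0.001,0.001,0.09,0,0,-1.2,0.001,0.001,0.115,0,0,-1.2,0.001,0.001,0.125,0,0,-1.2]

```text
clock: 7.65
tool_pos: [0.4615, -0.3484, 0.0708]
eef_rot: [-0.106, 0.994, 0.003, -0.002]
contact_force: [-0.3, 0.7, -0.1]
opening: 0.999
```

```bash
python3 go.py 0.4623 -0.3525 0.042 12
```

```text
t 7.65 pos [ 0.4615 -0.3484  0.0708] shift mm [-0.  -4.3 28.8] rot [ 0.31 -0.19  0.12] F [-0.3  0.7 -0.1] op 0.999
```

Request:
send_rows:
  moves: [0,-0.002,0.012,0.3,-0.2,0,0,-0.004,0.022,0.3,-0.2,0,0,-0.0043,0.028,0.3,-0.2,0,0,-0.0043,0.0285,0.3,-0.2,0,0,-0.0043,0.0285,0.3,-0.2,0]

```text
clock: 8.07
tool_pos: [0.4627, -0.3523, 0.0428]
eef_rot: [-0.106, 0.994, 0.0, 0.0]
contact_force: [0.9, -0.4, 0.2]
opening: 0.999
```

```bash
python3 go.py 0.4623 -0.3525 0.042 12
```

```text
t 8.07 pos [ 0.4627 -0.3523  0.0428] shift mm [ 0.5 -0.1  0.8] rot [0.   0.04 0.13] F [ 0.9 -0.4  0.2] op 0.999
```

Request:
send_rows:
  moves: [0,0,0,0,0,0,0,0,0,0,0,0,0,0,0,0,0,0,0,0,0,0,0,0,0,0,0,0,0,0]
  claw: 1
  grip_force: 40

```text
clock: 8.48
tool_pos: [0.4628, -0.3524, 0.0431]
eef_rot: [-0.106, 0.994, -0.0, 0.001]
contact_force: [0.5, -0.6, -0.4]
opening: 0.647
```

Request:
send_rows:
  moves: [0,0,0,0,0,0,0,0,0,0,0,0,0,0,0,0,0,0,0,0,0,0,0,0,0,0,0,0,0,0]

```text
clock: 8.9
tool_pos: [0.4628, -0.3524, 0.0431]
eef_rot: [-0.106, 0.994, -0.0, 0.0]
contact_force: [-0.1, 1.4, 0.8]
opening: 0.407
```

```bash
python3 go.py 0.4623 -0.3525 0.16 12
```

```text
t 8.9 pos [ 0.4628 -0.3524  0.0431] shift mm [   0.4   -0.  -116.9] rot [-0.01  0.05  0.12] F [-0.1  1.4  0.8] op 0.407
```

Request:
send_rows:
  moves: [0,0,-0.01,0,0,0,0,0,-0.035,0,0,0,0,0,-0.065,0,0,0,0,0,-0.095,0,0,0,0,0,-0.12,0,0,0]

```text
clock: 9.32
tool_pos: [0.4624, -0.3522, 0.165]
eef_rot: [-0.106, 0.994, 0.0, 0.0]
contact_force: [0.8, 0.2, -4.9]
opening: 0.403
```

```bash
python3 go.py 0.519 0.0300 0.16 3
```

```text
t 9.32 pos [ 0.4624 -0.3522  0.165 ] shift mm [-135.7  361.7    5.1] rot [0.   0.04 9.14] F [ 0.8  0.2 -4.9] op 0.403
```

Request:
send_rows:
  moves: [-0.008,0.02,0,0,0,2,-0.02,0.053,0,0,0,4,-0.033,0.088,0,0,0,6,-0.046,0.123,0,0,0,8,-0.059,0.158,0,0,0,9]

```text
clock: 9.73
tool_pos: [0.4862, -0.1839, 0.1654]
eef_rot: [-0.026, 1.0, 0.0, 0.0]
contact_force: [0.7, 0.3, -3.4]
opening: 0.4
```

```bash
python3 go.py 0.5176 0.0301 0.16 3
```

```text
t 9.73 pos [ 0.4862 -0.1839  0.1654] shift mm [-42.5 212.    5.5] rot [ 0.01  0.01 -0.  ] F [ 0.7  0.3 -3.4] op 0.4
```

Request:
send_rows:
  moves: [-0.007,0.034,0,0,0,0,-0.014,0.068,0,0,0,0,-0.021,0.1,0,0,0,0,-0.027,0.132,0,0,0,0,-0.032,0.16,0,0,0,0]

```text
clock: 10.15
tool_pos: [0.5096, -0.0197, 0.1658]
eef_rot: [-0.027, 1.0, 0.001, 0.0]
contact_force: [0.6, 0.0, -3.2]
opening: 0.404
```

```bash
python3 go.py 0.5176 0.0301 0.16 3
```

```text
t 10.15 pos [ 0.5096 -0.0197  0.1658] shift mm [-10.7  49.3   5.9] rot [0.07 0.   0.09] F [ 0.6  0.  -3.2] op 0.404
```

Request:
send_rows:
  moves: [-0.005,0.022,0.01,0,0,0,-0.0085,0.038,0.025,0,0,0,-0.0105,0.047,0.04,0,0,0,-0.0107,0.0493,0.05,0,0,0,-0.0107,0.0493,0.055,0,0,0]

```text
clock: 10.57
tool_pos: [0.5167, 0.0308, 0.1098]
eef_rot: [-0.028, 1.0, 0.001, -0.001]
contact_force: [-0.5, 0.1, -4.5]
opening: 0.405
```

```bash
python3 - <<'E'
from plant import r, imaging
import cv2,numpy as np
for n in ['wrist','top']:
    p=imaging.snapshot(n); np.savez(f'pics/{n}6.npz',**p)
    cv2.imwrite(f'pics/{n}6.png',p['image'][:,:,::-1])
E
python3 go.py 0.5176 0.0301 0.0551 3
```

```text
t 10.67 pos [0.5167 0.0288 0.1102] shift mm [-1.1  1.3 55.1] rot [-0.02 -0.14  0.03] F [ 0.3  0.2 -3.4] op 0.41
```

View pics/wrist6.png

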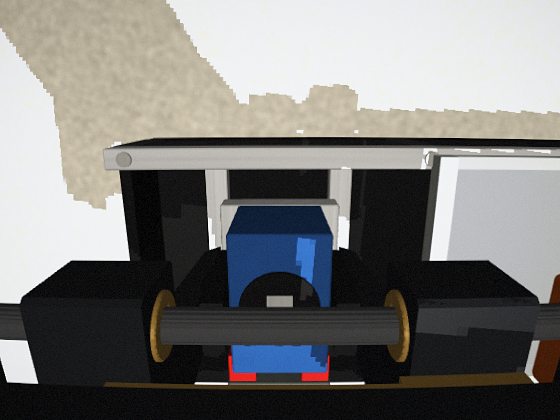

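View pics/top6.png

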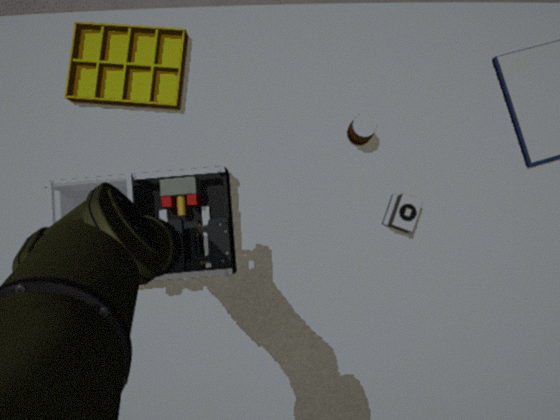

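```bash
python3 - <<'E'
from h import *
p=dict(np.load('pics/wrist6.npz'))
a=cv2.resize(p['image'][140:320,180:380],None,fx=3.5,fy=3.5,interpolation=cv2.INTER_CUBIC); cv2.imwrite('pics/c6.png',a[:,:,::-1])
a=atz(p,[(222,201),(337,201)],.079); print(a.round(4),a.mean(0))
a=atz(p,[(229,235),(330,235)],.117); print(a.round(4),a.mean(0))
a=atz(p,[(228,175),(330,175)],.022); print('cheek',a.round(4),a.mean(0))
E
```

```text
[[0.4883 0.0039 0.079 ]
 [0.4856 0.0532 0.079 ]] [0.48694684 0.0285256  0.079     ]
[[0.49   0.012  0.117 ]
 [0.4882 0.0452 0.117 ]] [0.48909616 0.02859693 0.117     ]
cheek [[ 0.4871 -0.0013  0.022 ]
 [ 0.4839  0.0578  0.022 ]] [0.48550807 0.02822333 0.022     ]
```

View pics/c6.png

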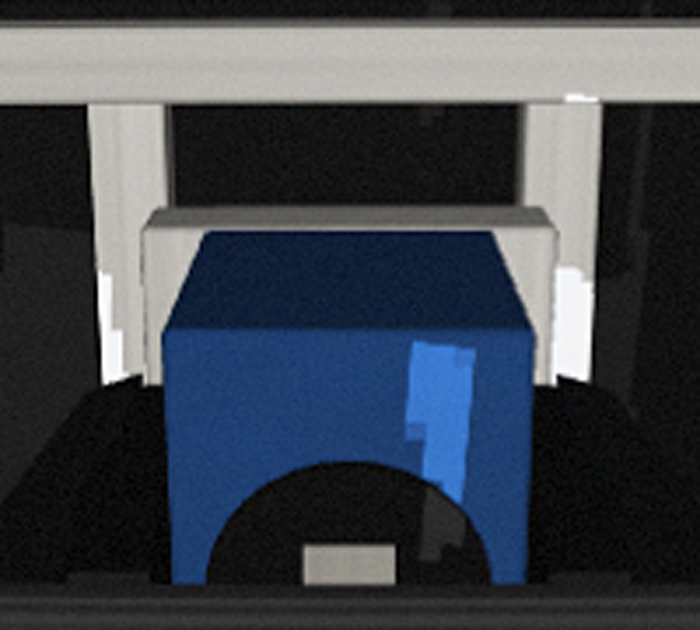

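Request:
send_rows:
  moves: [0,0.0005,0.014,0,0,0,0,0.0005,0.028,0,0,0,0,0.0005,0.038,0,0,0,0,0.0005,0.045,0,0,0,0,0.0005,0.049,0,0,0]

```text
clock: 11.08
tool_pos: [0.5165, 0.0285, 0.0608]
eef_rot: [-0.026, 1.0, -0.0, -0.001]
contact_force: [0.1, 0.4, -3.4]
opening: 0.404
```

```bash
python3 go.py 0.5176 0.0301 0.0551 3
```

```text
t 11.08 pos [0.5165 0.0285 0.0608] shift mm [-1.2  1.6  5.7] rot [-0.04 -0.17 -0.03] F [ 0.1  0.4 -3.4] op 0.404
```

Request:
send_rows:
  moves: [0,0.001,0.002,0,0,0,0,0.001,0.004,0,-0.1,0,0,0.001,0.005,0,-0.2,0,0,0.001,0.0055,0,-0.2,0,0,0.001,0.0055,0,-0.2,0]

```text
clock: 11.5
tool_pos: [0.5165, 0.0295, 0.0555]
eef_rot: [-0.026, 1.0, -0.0, 0.0]
contact_force: [-0.1, 0.1, -4.0]
opening: 0.405
```

```bash
python3 go.py 0.5176 0.0301 0.0551 3
```

```text
t 11.5 pos [0.5165 0.0295 0.0555] shift mm [-1.1  0.6  0.4] rot [-0.04  0.05 -0.02] F [-0.1  0.1 -4. ] op 0.405
```

Request:
send_rows:
  moves: [0,0.0005,0.0005,0,0,0,0,0.0005,0.001,0,0,0,0,0.0005,0.001,0,0,0,0,0.0005,0.001,0,0,0,0,0.0005,0.001,0,0,0]

```text
clock: 11.92
tool_pos: [0.5167, 0.0301, 0.055]
eef_rot: [-0.026, 1.0, -0.0, 0.001]
contact_force: [-1.3, -0.2, 6.0]
opening: 0.405
```

Request:
send_rows:
  moves: [-0.003,0,-0.0003,0,0,0,-0.008,0,-0.0003,0,0,0,-0.013,0,-0.0003,0,0,0,-0.017,0,-0.0003,0,0,0,-0.02,0,-0.0003,0,0,0]

```text
clock: 12.33
tool_pos: [0.5375, 0.0312, 0.0551]
eef_rot: [-0.026, 1.0, -0.0, 0.001]
contact_force: [-0.8, 0.4, -4.0]
opening: 0.406
```

```bash
python3 go.py 0.5555 0.0321 0.0551 3
```

```text
t 12.33 pos [0.5375 0.0312 0.0551] shift mm [-18.    0.    0.1] rot [-0.03  0.12 -0.04] F [-0.8  0.4 -4. ] op 0.406
```

Request:
send_rows:
  moves: [-0.002,0,0.0001,0,0,0,-0.004,0,0.0002,0,0,0,-0.006,0,0.0002,0,0,0,-0.008,0,0.0002,0,0,0,-0.01,0,0.0002,0,0,0]

```text
clock: 12.75
tool_pos: [0.5425, 0.0312, 0.0551]
eef_rot: [-0.026, 1.0, -0.001, -0.004]
contact_force: [-11.3, 0.7, 12.2]
opening: 0.406
```

Request:
send_rows:
  moves: [-0.001,0,0,0,0,0,-0.002,0,0,0,0,0,-0.003,0,0,0,0,0,-0.004,0,0,0,0,0,-0.005,0,0,0,0,0]

```text
clock: 13.17
tool_pos: [0.543, 0.0312, 0.0553]
eef_rot: [-0.027, 1.0, -0.002, -0.008]
contact_force: [-11.7, 0.5, 11.6]
opening: 0.409
```

```bash
python3 go.py 0.5555 0.0321 0.0551 3
```

```text
t 13.17 pos [0.543  0.0312 0.0553] shift mm [-12.6   0.2   0. ] rot [-0.24 -0.94  0.09] F [-11.7   0.5  11.6] op 0.409
```

Request:
send_rows:
  moves: [0,0,-0.0006,0,-0.5,0,0,0,-0.0012,0,-1,0,-0.002,0,-0.0012,0,-1,0,-0.004,0,-0.0012,0,-1,0,-0.006,0,-0.0012,0,-1,0]

```text
clock: 13.58
tool_pos: [0.548, 0.0314, 0.0559]
eef_rot: [-0.027, 1.0, -0.002, -0.001]
contact_force: [-5.9, 1.5, -3.7]
opening: 0.403
```

```bash
python3 go.py 0.5555 0.0321 0.0551 3;python3 - <<'E'
from plant import r, imaging
import cv2,numpy as np
for n in ['wrist','side']:
    p=imaging.snapshot(n); np.savez(f'pics/{n}7.npz',**p)
    cv2.imwrite(f'pics/{n}7.png',p['image'][:,:,::-1])
    if n=='side':
        a=cv2.resize(p['image'][100:240,100:290],None,fx=4,fy=4,interpolation=cv2.INTER_CUBIC); cv2.imwrite('pics/c7.png',a[:,:,::-1])
E
```

```text
t 13.58 pos [0.548  0.0314 0.0559] shift mm [-7.5  0.3  0.8] rot [-0.27 -0.1   0.1 ] F [-5.9  1.5 -3.7] op 0.403
```

View pics/wrist7.png

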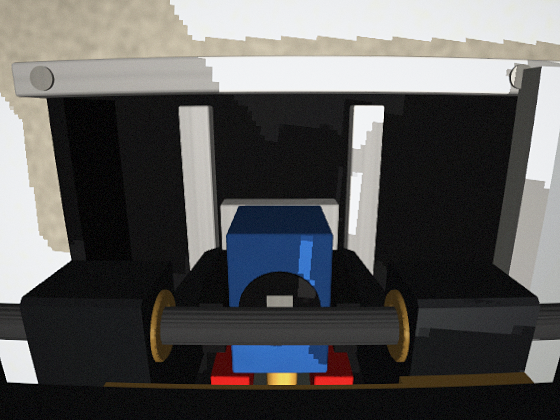

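View pics/c7.png

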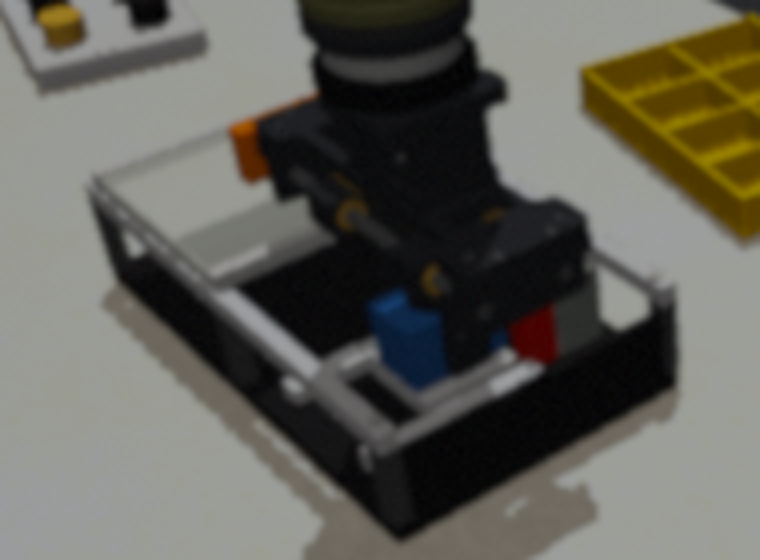

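Request:
send_rows:
  moves: [-0.0025,0,0,0,0,0,-0.004,0,0,0,0,0,-0.0055,0,0,0,-0.1,0,-0.007,0,0,0,-0.1,0,-0.008,0,0,0,-0.1,0]

```text
clock: 14.1
tool_pos: [0.5543, 0.0317, 0.0555]
eef_rot: [-0.027, 1.0, -0.003, -0.002]
contact_force: [-8.6, 1.1, -0.8]
opening: 0.405
```

```bash
python3 go.py 0.5555 0.0321 0.0559 3
```

```text
t 14.1 pos [0.5543 0.0317 0.0555] shift mm [-1.2  0.3 -0.4] rot [-0.3  -0.25  0.1 ] F [-8.6  1.1 -0.8] op 0.405
```

Request:
send_rows:
  moves: [-0.002,0,-0.0003,0,-0.2,0,-0.003,0,-0.0003,0,-0.2,0,-0.004,0,-0.0003,0,-0.2,0,-0.005,0,-0.0003,0,-0.2,0,-0.006,0,-0.0003,0,-0.2,0]

```text
clock: 14.52
tool_pos: [0.5553, 0.0317, 0.0553]
eef_rot: [-0.027, 1.0, -0.004, -0.006]
contact_force: [-15.2, 1.4, 6.5]
opening: 0.406
```

```bash
python3 go.py 0.5555 0.0321 0.0559 3
```

```text
t 14.52 pos [0.5553 0.0317 0.0553] shift mm [-0.2  0.4 -0.6] rot [-0.4  -0.65  0.14] F [-15.2   1.4   6.5] op 0.406
```

Request:
send_rows:
  moves: [-0.003,0,-0.0006,0,-0.5,0,-0.005,0,-0.0008,0,-0.7,0,-0.0065,0,-0.0008,0,-0.7,0,-0.008,0,-0.0008,0,-0.7,0,-0.009,0,-0.0008,0,-0.7,0]

```text
clock: 14.93
tool_pos: [0.5555, 0.0317, 0.0553]
eef_rot: [-0.028, 1.0, -0.005, -0.008]
contact_force: [-22.8, 1.2, 13.2]
opening: 0.399
```

```bash
python3 go.py 0.5555 0.0321 0.0559 3; python3 - <<'E'
from plant import r, imaging
import cv2,numpy as np
for n in ['wrist','side']:
    p=imaging.snapshot(n); np.savez(f'pics/{n}8.npz',**p)
    cv2.imwrite(f'pics/{n}8.png',p['image'][:,:,::-1])
    c=p['image'][130:230,160:270] if n=='side' else p['image'][180:400,180:380]
    k=6 if n=='side' else 3.2
    if n=='side': c=cv2.convertScaleAbs(c,alpha=1.5)
    cv2.imwrite(f'pics/c8{n}.png',cv2.resize(c,None,fx=k,fy=k if n!='side' else 6,interpolation=cv2.INTER_CUBIC)[:,:,::-1][:600])
E
python3 go.py 0.5555 0.0321 0.0559 3
```

```text
t 14.93 pos [0.5555 0.0317 0.0553] shift mm [ 0.   0.4 -0.6] rot [-0.57 -0.98  0.22] F [-22.8   1.2  13.2] op 0.399
t 15.03 pos [0.5555 0.0317 0.0553] shift mm [ 0.   0.4 -0.6] rot [-0.56 -0.97  0.22] F [-21.2   1.9  11.7] op 0.405
```

View pics/c8side.png

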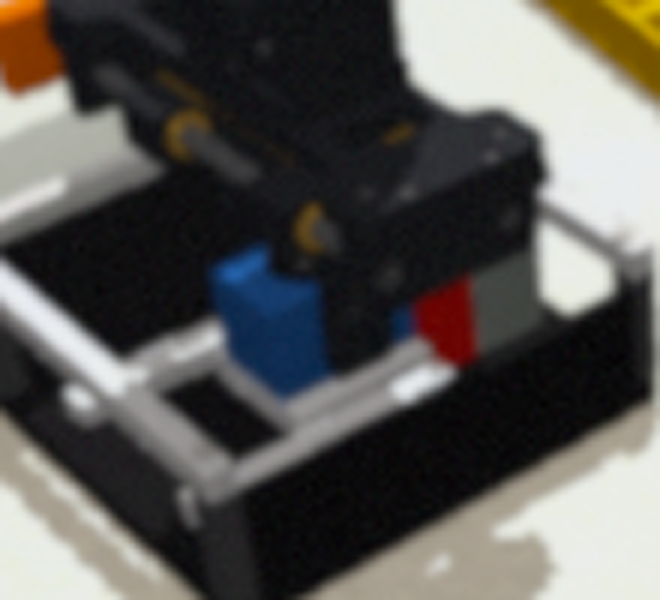

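View pics/wrist8.png

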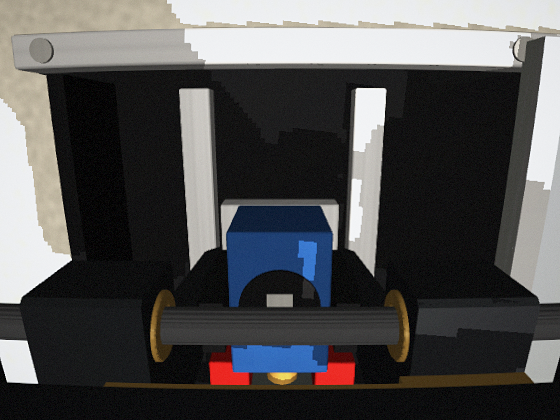

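Request:
send_rows:
  moves: [-0.009,0,-0.0012,0,-0.9,0,-0.0095,0,-0.0018,0,-1,0,-0.01,0,-0.0022,0,-1,0,-0.0105,0,-0.0022,0,-1,0,-0.011,0,-0.0022,0,-1,0]
  grip_force: 55

```text
clock: 15.45
tool_pos: [0.5556, 0.0317, 0.0554]
eef_rot: [-0.029, 1.0, -0.007, -0.011]
contact_force: [-23.8, 1.9, 6.3]
opening: 0.403
```

```bash
python3 go.py 0.5555 0.0321 0.0559 3
```

```text
t 15.45 pos [0.5556 0.0317 0.0554] shift mm [ 0.1  0.4 -0.5] rot [-0.73 -1.26  0.28] F [-23.8   1.9   6.3] op 0.403
```

```bash
python3 - <<'E'
from plant import r, imaging
import cv2,numpy as np
from plan import plan
for i in range(10):
    p=imaging.snapshot('top' if i<9 else 'side')
    if i%3==0: plan(r.get_state(),(.5555,.0321,.0559),3)
    if i==8: cv2.imwrite('pics/top9.png',p['image'][:,:,::-1])
s=r.get_state(); print(s['contact_force'],np.abs(s['qd']).max())
E
```

```text
t 15.5 pos [0.5556 0.0317 0.0554] shift mm [ 0.1  0.4 -0.5] rot [-0.73 -1.26  0.28] F [-24.    1.5   3.8] op 0.405
t 15.65 pos [0.5556 0.0317 0.0554] shift mm [ 0.1  0.4 -0.5] rot [-0.73 -1.25  0.28] F [-22.9   0.6   4.5] op 0.406
t 15.8 pos [0.5556 0.0317 0.0554] shift mm [ 0.1  0.4 -0.5] rot [-0.73 -1.25  0.28] F [-23.1   1.8   4.1] op 0.405
t 15.95 pos [0.5556 0.0317 0.0554] shift mm [ 0.1  0.4 -0.5] rot [-0.73 -1.25  0.28] F [-23.2   1.9   4.8] op 0.405
[-23.15052018   1.89521687   4.81848816] 0.001572856524485674
```

View pics/top9.png

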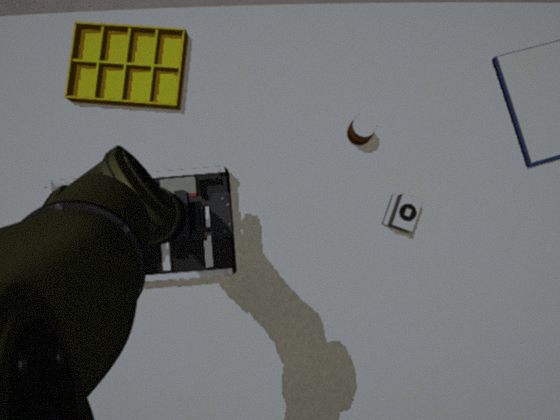

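Steady: about 23 N along the push direction, and the arm is still. The spare and jar have not moved, so I am handing in.

```bash
python3 - <<'E'
from plant import r
print(r.finish_job())
s=r.get_state(); print(s['clock'],s['contact_force'],s['tool_pos'])
E
```

```text
the job is handed in; nothing more can be done
None
the job is handed in; nothing more can be done
```

I slid the guard open to its end stop and set the blue carrier in the channel. I then pushed it in slowly until it stopped moving, and handed the job in at about 16 s, still gripped and pressed. No verdict was reported.

**Last checks**
- **Pressed home:** the TCP held still at x = 0.5556 m, about +2 mm in the nest's axes. The push rose from 15 to about 23 N with only 0.3 mm more travel. I take that as the stops bearing, since the spring needs only about 9 N and part of the rest may be floor friction. The contact force on the stops could not be read directly.
- **Hold:** the grip was set to 55 N, the opening read about 35.6 mm on the 36 mm block, and the joint speeds were near zero. The tool was tilted about 1.3–1.5° under the load, well inside the 0.12 rad (about 7°) limit.
- **Guard, spare and jar:** the guard stopped against its end at about 0.14 m and still showed open afterwards. The spare and jar looked unmoved in the last top picture.

**What disagreed:** the handle stood about 6 mm off the nest centre line at the start, so the guard was probably slightly open. I used the channel and stops, seen in two cameras, for the nest instead. The carrier also stalled early in the push, with the tool tilting and pressing down on the floor; I lifted it slightly and levelled it before going on.

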